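# Turn the clay cup's seal to the reader

### The job

Turn the banding wheel until the raised square seal on the wet clay cup squarely faces the reader's window, touching only the wheel or its pins, never the cup, and leave the wheel at rest with the cup standing where it was on it. If the tall white jar stands between wheel and reader, move it well clear of the line of sight, upright on the bench; if the low dish is there instead, it blocks nothing, so leave the jar alone. Do not disturb the dish, crock or tub.

Things in the scene. Friction and masses are not known exactly. Their poses are not given: they have to be found in the camera images.
- wheel (a joint): angle of the banding wheel's head about the vertical, rad, growing anticlockwise seen from above; it turns freely either way with slight friction and stays where it is left
- hub (a point): centre of the top face of the wheel's round aluminium head: a disc 200 mm across and 12 mm thick whose top is 40 mm above the bench, on a narrower fixed foot
- pin0 (a point): centre of the top of steel bat pin 0 of three alike: upright, 10 mm across, standing 22 mm above the wheel's head (top 62 mm above the bench), 85 mm from the wheel's axis, 120 degrees apart; they turn with the head
- pin1 (a point): centre of the top of steel bat pin 1 of three alike: upright, 10 mm across, standing 22 mm above the wheel's head (top 62 mm above the bench), 85 mm from the wheel's axis, 120 degrees apart; they turn with the head
- pin2 (a point): centre of the top of steel bat pin 2 of three alike: upright, 10 mm across, standing 22 mm above the wheel's head (top 62 mm above the bench), 85 mm from the wheel's axis, 120 degrees apart; they turn with the head
- pot: soft grey clay cup, open at the top, 68 mm across and 65 mm high, standing loose near the middle of the wheel's head; origin at the centre of its underside, z up, x pointing out through the seal
- seal (a point): centre of the outer face of the raised square seal on the cup's wall: 24 mm wide, 26 mm high, standing out 9 mm from the wall (face 43 mm from the cup's axis, 35 mm above the cup's underside), with a few dark dots
- reader: grey reader block fixed to the bench beside the wheel: 50 mm deep (x), 70 mm wide (y), 110 mm high, on a foot 90 mm wide and 10 mm high; origin at the centre of its underside; its window side looks along its own -x, towards the wheel
- window (a point): centre of the reader's greenish glass window, on the side towards the wheel, 75 mm above the bench
- jar: tall slim white jar with a flat lid, 40 mm across and 100 mm high, 160 g or so, loose; origin at the centre of its underside, z up
- dish: low white dish, 60 mm across the rim, 26 mm high, loose; origin at the centre of its underside. Jar and dish may have swapped places: one is between wheel and reader, the other elsewhere by the wheel
- crock: terracotta crock 84 mm across and 120 mm high full of upright tools that reach 230 mm above the bench and stay within the crock's outline; loose; origin at the centre of its underside
- tub: squat white tub 80 mm across, 55 mm high, loose; origin at the centre of its underside
Not all that is in view belongs to the job. Leave any purple look-alike of the jar alone. Leave any purple look-alike of the pot alone.

How it is judged (in metres and radians):
At the end, for the whole second after the job is handed in: Cup upright on the wheel within 20 mm of its axis, at rest; the window within 35 mm of the line straight out through the seal (about 11 degrees). Jar upright at rest on the bench, its axis 45 mm or more to one side of the reader's centre line, or not between wheel and reader (y of window in the frame of pot between -0.035 and 0.035 m and x of window in the frame of pot above 0.08 m and horizontal distance between pot and hub below 0.02 m and angle between each of pot, jar's own z axis and vertical below 0.1 rad and height (world z) of pot above 0.035 m and not (velocity of joint wheel above 0.05 rad/s) and not (velocity of joint wheel below -0.05 rad/s) and linear speed of each of pot, jar below 0.02 m/s and (y of jar in the frame of reader above 0.045 m or y of jar in the frame of reader below -0.045 m or x of jar in the frame of reader above 0 m or x of jar in the frame of reader below -0.33 m) and height (world z) of jar below 0.01 m); the robot touches nothing.
It fails at once if the robot or the jar touches the soft cup (contact force between any of the fingers, the arm, jar and pot above 0.3 N).
It fails at once if the crock, tub or dish is moved more than 25 mm (distance of any of crock, tub, dish from where it was at the start of the episode above 0.025 m).
It fails at once if the jar is tipped over (angle between jar's own z axis and vertical above 0.6 rad).
It fails at once if the jar is moved more than 25 mm though it was not in the way (the dish stands between wheel and reader) (distance of jar from where it was at the start of the episode above 0.025 m and y of dish in the frame of reader between -0.045 and 0.045 m and x of dish in the frame of reader between -0.12 and 0 m).
It also fails if it takes over 58 s, if anything falls off the work surface, if the arm or the gripper's body presses on something with over 40 N, if the wrist force passes 120 N, or if a joint passes its speed limit or range.

### The arm

A 7-joint arm with a two-finger parallel gripper is mounted at the origin on the work surface. World frame = base frame: x ahead of the robot, y to its left, z up, the work surface at z = 0. Lengths are in mm, angles in rad, forces in N, time in s.
With the tool pointing down it reaches from about 400 to 850 mm from the base axis. Payload 4.5 kg.
Tool frame: the origin (TCP) lies on the centre line of the jaws, within the pads' length; the fingertips stand 25 mm ahead of it and the grasp point (between the pads) lies 6 mm ahead of it (ctrl.tip_extent is the z of the fingertips in the tool frame, in mm); z points along the fingers, y is the line along which they close (so a half turn about z gives the same grasp; the last joint's range is limited). The gripper opens to 85 mm and grips with 20 to 120 N. Pads are 22 mm wide; open, the fingers measure 114 mm over their backs; the gripper's body (76 mm by 85 mm) begins 54 mm behind the grasp point. The pads swing forward as they close: fully open they stand 13 mm farther back than shut.
Start: joints at [1.248, 0.689, -0.195, 1.565, 0.157, 0.902, -0.215], TCP at [218.328, -585.649, 256.317] pointing down, gripper open.
Joint ranges: [-3.01, 3.01], [-0.46, 2.08], [-1.47, 1.51], [0.13, 2.56], [-1, 4.14], [0.04, 2.09], [-2.66, 2.66]. Speed limits (rad/s): [2.57, 2.57, 3.14, 3.14, 3.14, 3.14, 3.14].

### API

Orientations are given as a rotation vector (axis times angle).
In Python, from station import ctrl gives the robot as it stands. The module is installed in compiled form; this text tells all that it offers.
- The arm moves only by the tool jog_arm, never from a script. Its argument "deltas" is a list of rows, each a list of 4 numbers: the shift along the tool's x, y, z in cm, then the turn about the tool's z in degrees. In form: [[x, y, z, twist], ...]. A call has exactly 8 rows; each row is the pose to reach, as a shift and turn from the pose commanded when the call began, along the tool's axes at that moment; what a row does not reach only later rows make up. A row lasts 1/10 s, in which the tool goes at most 50 mm and 8.59 degrees, less where a joint would pass 70% of its speed; a pose out of reach is approached as far as the arm can. A call with a gripper value outside its range is refused whole. "grip" is the closure, from 0 (fully open) to 1 (shut), set as the call begins (left out, the last holds). The fingers move at their own pace and stop on an object; "squeeze" is the grip in N (left out, the last holds). Time passes only in rows, so rows that repeat a pose let the fingers close, or fill a call up. It gives the time, the measured TCP pose, the force, the opening and the grip force at its end, in the units of the state.
- ctrl.get_obs(): the state, without advancing time (a new reading comes with each control period).
- ctrl.snapshot(name): name is "side" or "top" or "wrist"; returns (picture, depth): 384x512x3 uint8, red, green, blue; 384x512 float32, mm along the optical axis (not along the pixel's ray), 0 where there is no reading.
- ctrl.camera_info(name): a dict with "intrinsics" (3x3 intrinsics, pixels), "k1" (the pictures are not rectified: a ray, as slopes to the right and down, at radius r is drawn at 1 + k1 r^2 times it, then the intrinsics apply), "R" (3x3) and "t" (3): a world point X has camera coordinates R X + t. Camera axes: x right, y down, z forward; pixel columns grow to the right and rows downward; lengths in mm; the calibration is good to about 2 mm. A picture is of the moment at which its call begins: read the wrist's pose just before it. camera_info takes no time and is no camera call; for the wrist camera it gives the pose at the moment of the call.
- ctrl.job_done(): hands the job in; it is judged then, once.
The state is a dict: "t": time; "q": joint angles; "qvel": joint speeds; "tau": joint torques, N m; "tool_pos": TCP position; "eef_rot": TCP orientation; "wrist_force": force on the tool from outside, world axes, zero at the start; "wrist_torque": the same for the moment, N m; "opening": opening from 0.0 (shut) to 1.0 (fully open); "grip_force": force on a finger pad.
Only numpy, scipy, OpenCV 4.12 (cv2) and the standard library are available. Lean on these libraries where they do the work, as an engineer would, in place of code of your own. Each camera call takes 0.05 s, during which the arm holds its last target. There are 200 camera calls.

## Working session

There is one attempt and no reset: what is moved stays moved. The work goes in short steps, Python scripts to look and compute and a tool call to move; the robot and the scene stay as the last step left them, time stands still between calls to the robot, and variables do not carry over. Pictures are saved under pics/ and viewed, at most 10 in all, crops included, and the job is handed in when it is done.

Besides the shell and the picture viewer there is one more tool, called after ">>>" as name(argument=value, ...), one argument or row to a line, values as JSON. jog_arm: Moves the arm, as the interface text tells. Its arguments: {"type":"object","properties":{"deltas":{"type":"array"},"grip":{"type":"number"},"squeeze":{"type":"number"}},"required":["deltas"]}

```bash
mkdir -p pics
cat > h.py <<'E'
import numpy as np, cv2
from station import ctrl
def snap(n,f):
    ci=ctrl.camera_info(n); im,d=ctrl.snapshot(n)
    cv2.imwrite(f'pics/{f}.png',im[:,:,::-1]); np.savez(f'pics/{f}.npz',im=im,d=d,K=ci['intrinsics'],k1=ci['k1'],R=ci['R'],t=ci['t'])
    return im,d,ci
def load(f): return np.load(f'pics/{f}.npz')
def slopes(c,uv):
    K=np.array(c['K']);k1=float(c['k1'])
    return cv2.undistortPoints(np.array(uv,float).reshape(-1,1,2),K,np.array([k1,0,0,0,0.]))[:,0]
def ray(c,uv):
    s=slopes(c,uv);R=np.array(c['R']);t=np.array(c['t'])
    return -R.T@t,(np.c_[s,np.ones(len(s))])@R
def plane(c,uv,z):
    o,d=ray(c,uv); return o+d*((z-o[2])/d[:,2])[:,None]
def cloud(c):
    d=c['d'];v,u=np.mgrid[:d.shape[0],:d.shape[1]]
    o,r=ray(c,np.c_[u.ravel(),v.ravel()]); return (o+r*d.reshape(-1,1)).reshape(*d.shape,3)
E
python3 - <<'E'
from h import *
a=snap('top','top0');b=snap('side','side0')
cv2.imwrite('pics/both0.png',cv2.resize(np.vstack([a[0],b[0]])[:,:,::-1],None,fx=.78,fy=.78))
for x in(a,b):print(x[2])
print(ctrl.get_obs())
E
```

```text
{'intrinsics': array([[392.79360479,   0.        , 256.41772675],
       [  0.        , 392.79360479, 191.11121434],
       [  0.        ,   0.        ,   1.        ]]), 'k1': -0.014918022805871645, 'R': array([[ 0.01902168, -0.99979356,  0.00714253],
       [-0.99610513, -0.01956571, -0.08597526],
       [ 0.08609726, -0.00547932, -0.99627167]]), 't': array([ 32.90740493, 596.88793755, 870.96891703])}
{'intrinsics': array([[354.24437836,   0.        , 258.01728197],
       [  0.        , 354.24437836, 195.13982632],
       [  0.        ,   0.        ,   1.        ]]), 'k1': -0.10203628154134065, 'R': array([[ 0.8501025 , -0.52627467, -0.01899235],
       [-0.38786163, -0.60131113, -0.69856158],
       [ 0.35621496,  0.60121535, -0.71529785]]), 't': array([-466.71836056,  297.516074  ,  719.70269818])}
{'t': 0.1, 'q': array([ 1.24777861,  0.68987456, -0.19453446,  1.56624621,  0.15727541,
        0.90249139, -0.21507016]), 'qvel': array([-9.68583926e-05, -3.22448764e-03,  1.08667763e-03, -2.88584331e-03,
        3.51751457e-06, -4.11360594e-04, -6.57818100e-04]), 'tau': array([-3.16773971e-03, -5.40596938e+01, -1.27146889e+00, -1.58982539e+01,
        9.37653647e-03,  4.42157092e-03, -4.64847680e-07]), 'tool_pos': array([ 218.09388436, -585.13636166,  255.57886223]), 'eef_rot': array([-3.09013773e+00, -5.57396651e-01,  5.97143743e-04]), 'wrist_force': array([ 0.8924435 , -0.04787794,  0.31304068]), 'wrist_torque': array([0.00749229, 0.01633215, 0.0247342 ]), 'grip_force': 0.0, 'opening': 1.0016108831886554}
```

View pics/both0.png

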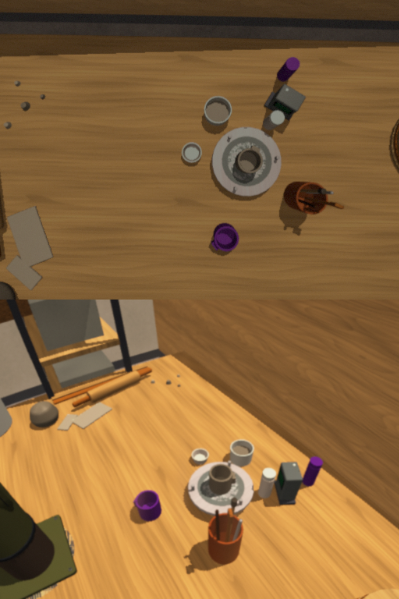

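The jar (top view, scaled ≈(278,117)) stands between the wheel (247,162) and reader (288,100). The dish is at (191,153), tub (217,110), crock (305,198), purple pot (225,237) and purple jar (289,68). Next I'll take a close crop.

Run:
```python
from h import *
a=load('top0')['im'];b=load('side0')['im']
A=cv2.resize(a[70:290,225:445],(600,600),interpolation=2)[:, :,::-1]
cv2.imwrite('pics/c1.png',A)
B=cv2.resize(b[160:360,220:420],(600,600),interpolation=2)[:,:,::-1]
cv2.imwrite('pics/c2.png',B)
for n in('top0','side0'):
    c=load(n);P=cloud(c)
    if n=='top0':
        for nm,(u,v) in dict(jar=(356,150),tub=(278,141),dish=(245,196),crock=(391,252),pot=(317,207),reader=(370,125),ppot=(288,304),pjar=(370,85)).items(): print(nm,P[v,u].round(),plane(c,[(u,v)],100).round())
```

```text
jar [ 681. -165.   99.] [[ 681. -164.  100.]]
tub [712.  -3.  32.] [[697.   1. 100.]]
dish [586.  71.   5.] [[579.  69. 100.]]
crock [ 464. -261.   30.] [[ 468. -237.  100.]]
pot [561. -90.  50.] [[559. -82. 100.]]
reader [ 733. -191.  110.] [[ 736. -195.  100.]]
ppot [342. -32.   9.] [[359. -24. 100.]]
pjar [ 823. -195.  102.] [[ 824. -195.  100.]]
```

View pics/c1.png

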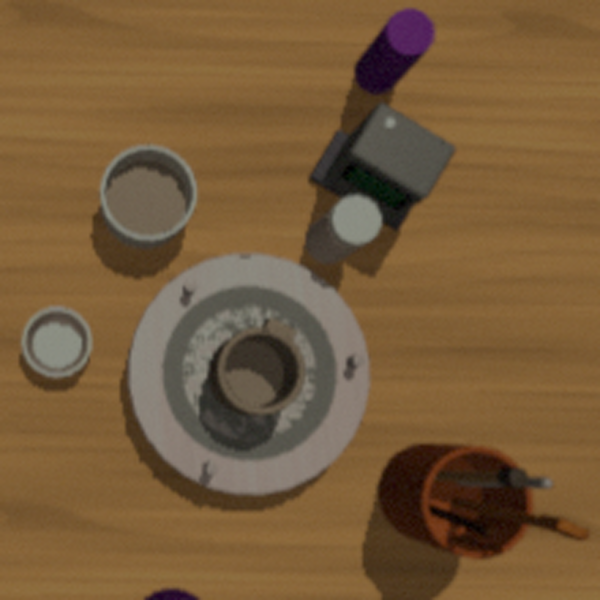

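View pics/c2.png

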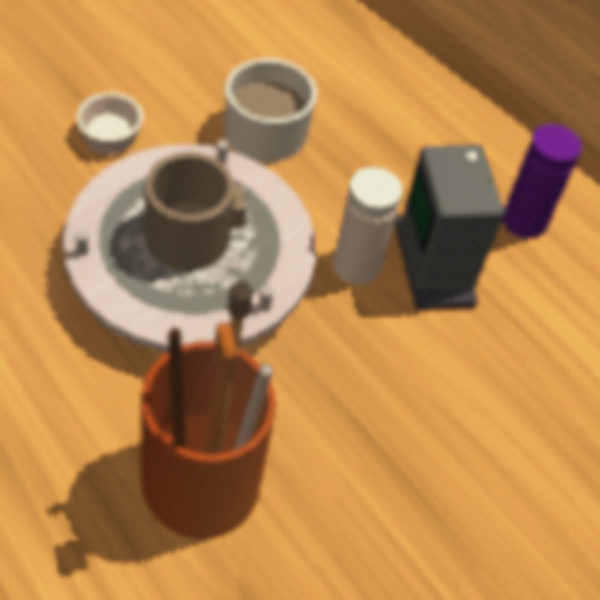

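The crops show pins (top crop) at (187,296), (350,367), (205,475). The seal sits on the cup's upper side at ≈(275,326), facing +x and slightly −y. The white jar's lid is at (357,220), in front of the green window (378,185). I choose this white jar for the grasp, not the purple look-alike at (400,45).

Run:
```python
from h import *
c=load('top0');P=cloud(c);im=c['im'].astype(int)
X,Y,Z=[P[...,i] for i in range(3)]
def circ(m,n):
    p=P[m][:,:2].astype(np.float32);(x,y),r=cv2.minEnclosingCircle(p)
    print(n,len(p),'circ',round(x),round(y),'d',round(2*r),'zmed',round(float(np.median(P[m][:,2]))),'mean',p.mean(0).round())
def near(x,y,r,z0,z1): return (np.hypot(X-x,Y-y)<r)&(Z>z0)&(Z<z1)
circ(near(681,-165,40,93,106),'jar')
circ(near(570,-82,130,33,46),'wheel')
circ(near(570,-82,55,95,112),'potrim')
circ(near(700,-3,55,49,60),'tub'); circ(near(586,71,45,18,32),'dish'); circ(near(464,-248,60,110,128),'crock'); circ(near(823,-195,40,95,108),'pjar');circ(near(350,-28,60,40,100),'ppot')
m=near(733,-191,70,104,118)
r=cv2.minAreaRect(P[m][:,:2].astype(np.float32));print('reader',r,cv2.boxPoints(r).round())
s=70;
def uv(x,y):return x/2.727+225,y/2.727+70
print('pins',plane(c,[uv(187,293),uv(350,363),uv(205,470)],62).round())
# seal: points z 65..95 outside rim radius
q=near(570,-82,60,66,94);pp=P[q];
w=load('side0');Q=cloud(w)
qq=Q[(np.hypot(Q[...,0]-565,Q[...,1]+87)<55)&(Q[...,2]>60)&(Q[...,2]<112)]
np.save('pics/pot.npy',qq);print(len(qq),qq.mean(0).round())
cv2.imwrite('pics/c3.png',cv2.resize(np.hstack([c['im'][165:245,275:355],w['im'][195:275,225:305]])[:,:,::-1],(800,400),interpolation=2))
```

```text
jar 304 circ 689 -170 d 62 zmed 100 mean [ 684. -165.]
wheel 5219 circ 581 -82 d 239 zmed 40 mean [562. -88.]
potrim 301 circ 561 -89 d 68 zmed 104 mean [561. -89.]
tub 207 circ 708 -4 d 80 zmed 55 mean [709.  -4.]
dish 181 circ 586 69 d 59 zmed 25 mean [587.  70.]
crock 390 circ 467 -248 d 84 zmed 119 mean [ 465. -244.]
pjar 260 circ 832 -207 d 40 zmed 100 mean [ 831. -206.]
ppot 415 circ 347 -28 d 78 zmed 63 mean [346. -28.]
reader ((733.8019409179688, -197.54052734375), (70.25926971435547, 50.72898864746094), 59.42383575439453) [[ 694. -215.]
 [ 738. -241.]
 [ 774. -180.]
 [ 730. -154.]]
pins [[ 625.  -36.   62.]
 [ 571. -168.   62.]
 [ 483.  -52.   62.]]
841 [562. -93.  87.]
```

View pics/c3.png

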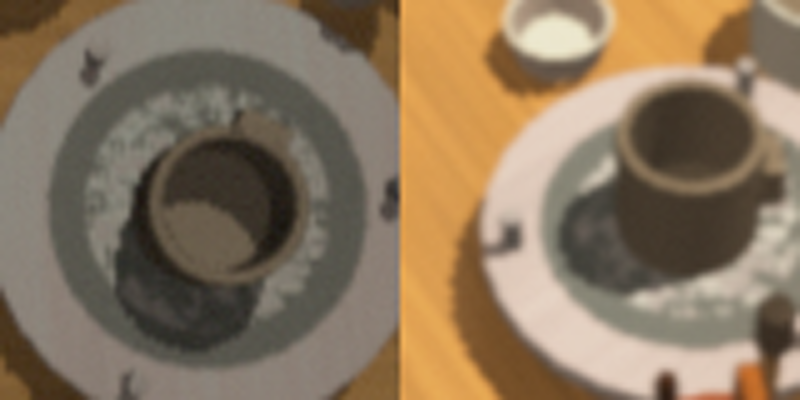

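The seal's top edge runs from about (238,110) to (292,130) in the left crop, facing roughly up and slightly right.

Run:
```python
from h import *
c=load('top0');P=cloud(c)
def uv(x,y):return x/5+275,y/5+165
e=plane(c,[uv(238,110),uv(292,128),uv(264,120)],88);print(e.round())
d=e[1]-e[0];print('normal from edge',np.degrees(np.arctan2(d[0],-d[1])) , 'len',np.linalg.norm(d))
m=(np.hypot(P[...,0]-561,P[...,1]+89)<50)&(np.hypot(P[...,0]-561,P[...,1]+89)>35.5)&(P[...,2]>72)&(P[...,2]<95)
s=P[m];print(len(s),s.mean(0).round());v=s.mean(0)-[561,-89,0];print('seal ang',np.degrees(np.arctan2(v[1],v[0])))
qq=np.load('pics/pot.npy');r=np.hypot(qq[:,0]-561,qq[:,1]+89);k=(r>37)&(qq[:,2]<92)&(qq[:,2]>65);a=np.degrees(np.arctan2(qq[k,1]+89,qq[k,0]-561));print(k.sum(),a.min(),a.max(),np.median(a))
w=np.array([712,-184.5]);v=w-[561,-89];print('window ang',np.degrees(np.arctan2(v[1],v[0])),np.hypot(*v))
h=np.array([559.7,-85.3])
for p in [(625,-36),(571,-168),(483,-52)]:
    d=np.array(p)-h;print('pin',np.hypot(*d),np.degrees(np.arctan2(d[1],d[0])))
J=cv2.HoughCircles
m=(np.hypot(P[...,0]-681,P[...,1]+165)<28)&(P[...,2]>97)&(P[...,2]<104);p=P[m][:,:2];lo=np.percentile(p,[2,98],axis=0);print('jar',lo.round(),lo.mean(0))
o=ctrl.get_obs();R=cv2.Rodrigues(o['eef_rot'])[0];print(R.round(3))
ci=ctrl.camera_info('wrist');print((R.T@(-ci['R'].T@ci['t']-o['tool_pos'])).round(), (ci['R']@R).round(2))
```

```text
[[ 602.  -96.   88.]
 [ 595. -119.   88.]
 [ 598. -107.   88.]]
normal from edge -17.432795189411397 len 24.166346956026796
41 [ 596. -107.   87.]
seal ang -26.8511882936979
39 -45.83995713356771 -12.98341542549917 -40.31649330149636
window ang -32.311320386874236 178.66518967051192
pin 81.82041310088817 37.05196624192826
pin 83.46843714842156 -82.2193762094593
pin 83.61686432771805 156.53148789883414
jar [[ 662. -181.]
 [ 697. -145.]] [ 679.42376182 -163.23696608]
[[ 0.937  0.349 -0.001]
 [ 0.349 -0.937  0.001]
 [-0.    -0.002 -1.   ]]
[  80.    0. -117.] [[ 0.    1.   -0.  ]
 [-0.95  0.   -0.31]
 [-0.31  0.    0.95]]
```

>>> jog_arm(
  deltas=[
    [0,0,-4,0],
    [1,-0.4,-7,3],
    [4,-1.6,-7,8],
    [8,-3.2,-7,14],
    [12,-4.8,-7,20],
    [16,-6.4,-7,26],
    [20,-8,-7,32],
    [24,-9.6,-7,38],
  ],
  grip=0,
  squeeze=25,
)

```text
t: 0.9
tool_pos: [410.6, -410.3, 326.0]
eef_rot: [-3.103, 0.486, 0.001]
wrist_force: [0.6, -0.6, -0.1]
opening: 0.997
grip_force: 0.0
```

>>> jog_arm(
  deltas=[
    [2.3,-4,0,3],
    [4.6,-8,0,6],
    [6.9,-12,0,9],
    [9.2,-16,0,12],
    [11.5,-20,0,12.8],
    [13.7,-24,0,12.8],
    [16,-28,0,12.8],
    [18.1,-31.9,0,12.8],
  ],
)

```text
t: 1.7
tool_pos: [679.5, -160.5, 325.7]
eef_rot: [3.032, -0.822, -0.002]
wrist_force: [0.6, -0.2, -0.1]
opening: 1.003
grip_force: 0.0
```

Run:
```python
from h import *
im,d,ci=snap('wrist','w1')
o=ctrl.get_obs();print(o['tool_pos'],o['q'].round(2),np.degrees(np.linalg.norm(o['qvel'])))
R=cv2.Rodrigues(o['eef_rot'])[0];print(R.round(3))
cv2.imwrite('pics/w1v.png',cv2.resize(im[:,:,::-1],(800,600)))
```

```text
[ 685.01531913 -150.54222623  324.79714767] [ 0.13  0.74  0.06  1.22 -0.05  1.18 -1.9 ] 10.352367560188167
[[ 0.868 -0.496  0.004]
 [-0.496 -0.868  0.008]
 [-0.001 -0.009 -1.   ]]
```

View pics/w1v.png

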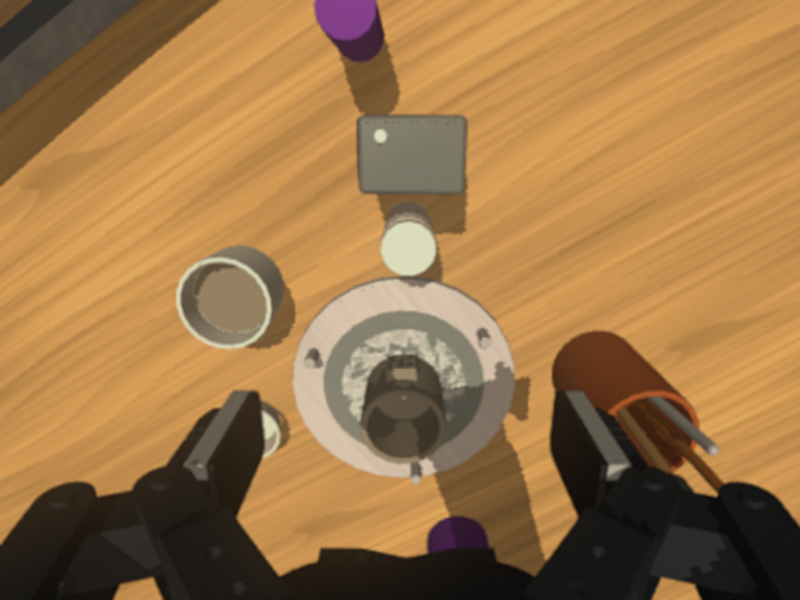

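The wrist view shows the seal at (404,373) on the cup facing up the picture toward the jar lid (409,248) and reader (412,155). The jar is white and upright.

>>> jog_arm(
  deltas=[
    [0,0,2,0],
    [0,0,5,0],
    [0,0,8,0],
    [0,0,10,0],
    [0,0,10,0],
    [0,0,10,0],
    [0,0,10,0],
    [0,0,10,0],
  ],
)

```text
t: 2.55
tool_pos: [679.3, -162.6, 228.0]
eef_rot: [-3.032, 0.823, -0.005]
wrist_force: [-0.3, 0.5, 0.0]
opening: 0.999
grip_force: 0.0
```

Run:
```python
from h import *
im,d,ci=snap('wrist','w2')
o=ctrl.get_obs();print(o['tool_pos'])
R=cv2.Rodrigues(o['eef_rot'])[0];print(R.round(3))
c=load('w2');P=cloud(c)
g=im.astype(int)
m=(P[...,2]>92)&(P[...,2]<108)&(np.hypot(P[...,0]-681,P[...,1]+164)<35)
p=P[m];lo=np.percentile(p[:,:2],[1,99],axis=0);print('jar',m.sum(),np.median(p[:,2]),lo.round(),lo.mean(0).round(1),cv2.minEnclosingCircle(p[:,:2].astype(np.float32)))
m=(P[...,2]>104)&(P[...,2]<116)&(np.hypot(P[...,0]-734,P[...,1]+197)<70)
print('reader',cv2.minAreaRect(P[m][:,:2].astype(np.float32)),m.sum())
cv2.imwrite('pics/w2v.png',cv2.resize(im[:,:,::-1],(800,600)))
```

```text
[ 679.17490414 -162.54016422  227.782292  ]
[[ 0.863 -0.505  0.003]
 [-0.505 -0.863 -0.001]
 [ 0.002 -0.001 -1.   ]]
jar 1809 99.79078908576724 [[ 663. -181.]
 [ 700. -145.]] [ 681.6 -163.1] ((681.1307983398438, -162.6736297607422), 19.40566062927246)
reader ((734.7310791015625, -196.30174255371094), (70.13381958007812, 49.86962127685547), 59.67927169799805) 6771
```

View pics/w2v.png

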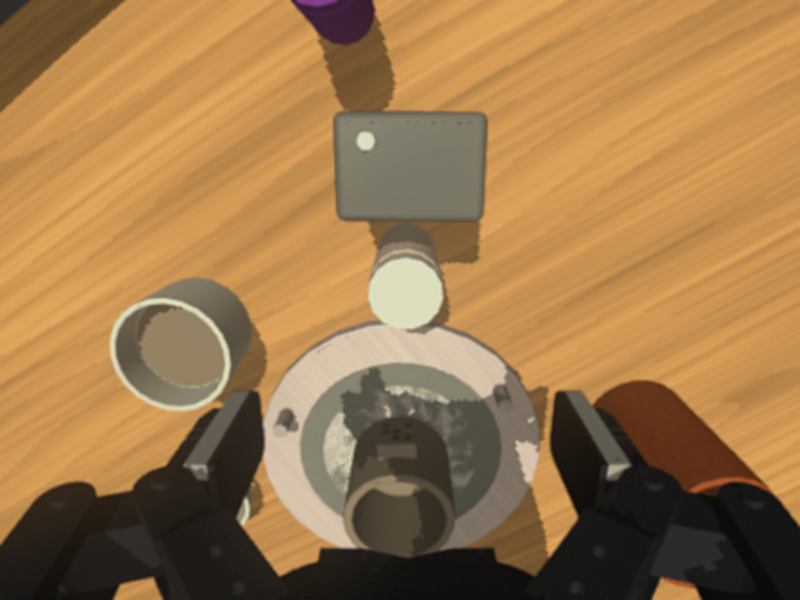

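The seal's dotted face is at (398,430), its top edge from (378,447) to (417,450). It already faces roughly toward the reader. I'll measure that and lower onto the jar.

Run:
```python
from h import *
for n in('w1','w2'):
    c=load(n);P=cloud(c)
    for it in range(2):
        r=np.hypot(P[...,0]-561,P[...,1]+89)
        m=(P[...,2]>100)&(P[...,2]<110)&(r<50);(x,y),rr=cv2.minEnclosingCircle(P[m][:,:2].astype(np.float32));
    r=np.hypot(P[...,0]-x,P[...,1]-y)
    m=(r>38)&(r<50)&(P[...,2]>55)&(P[...,2]<92);p=P[m];a=np.degrees(np.arctan2(p[:,1]-y,p[:,0]-x))
    print(n,x,y,rr,'seal',m.sum(),p.mean(0).round(1),np.median(a),np.percentile(a,[3,97]))
    rect=cv2.minAreaRect(p[:,:2].astype(np.float32));print(rect)
    f=(r>41);f&=m
    k=np.polyfit(P[f][:,1],P[f][:,0],1);print('face normal',np.degrees(np.arctan2(-k[0],1)),f.sum())
    w=np.array([734.7,-196.3])-25*np.array([.863,-.505]);print('win',w,np.degrees(np.arctan2(w[1]-y,w[0]-x)))
```

```text
w1 561.7954711914062 -88.75264739990234 34.02798843383789 seal 250 [ 598.8 -108.3   79.6] -28.441700299930027 [-43.38659827 -12.50205585]
((597.6532592773438, -107.63125610351562), (24.0762882232666, 7.287567138671875), 64.20049285888672)
face normal -27.36139898039018 203
win [ 713.125 -183.675] -32.098238838194135
w2 562.3200073242188 -88.8033676147461 34.34885787963867 seal 465 [ 599.  -108.1   78.6] -27.934593070607153 [-43.66194747 -12.3643464 ]
((597.7689819335938, -107.4357681274414), (24.113418579101562, 6.789462566375732), 60.893714904785156)
face normal -28.060392739555212 396
win [ 713.125 -183.675] -32.1740555672781
```

>>> jog_arm(
  deltas=[
    [0.1,0,3,0],
    [0.1,0,7,0],
    [0.1,0,11,0],
    [0.1,0,14,0],
    [0.1,0,15.2,0],
    [0.1,0,15.2,0],
    [0.1,0,15.2,0],
    [0.1,0,15.2,0],
  ],
)

```text
t: 3.4
tool_pos: [681.0, -163.3, 76.7]
eef_rot: [-3.032, 0.823, -0.007]
wrist_force: [-0.1, 0.0, 0.2]
opening: 0.999
grip_force: 0.0
```

>>> jog_arm(
  deltas=[
    [0,0,0,0],
    [0,0,0,0],
    [0,0,0,0],
    [0,0,0,0],
    [0,0,0,0],
    [0,0,0,0],
    [0,0,0,0],
    [0,0,0,0],
  ],
  grip=1,
  squeeze=25,
)

```text
t: 4.2
tool_pos: [679.8, -162.7, 74.9]
eef_rot: [-3.032, 0.822, -0.002]
wrist_force: [0.0, 0.7, 6.1]
opening: 0.463
grip_force: 25.4
```

>>> jog_arm(
  deltas=[
    [0,0,-0.5,0],
    [0,0,-1.5,0],
    [0,0.5,-2,0],
    [0,2,-2,0],
    [0,4,-2,0],
    [0,6,-2,0],
    [0,8,-2,0],
    [0,9.5,-2,0],
  ],
)

```text
t: 5.0
tool_pos: [628.5, -248.9, 93.9]
eef_rot: [3.028, -0.827, -0.003]
wrist_force: [-0.5, 0.1, -2.8]
opening: 0.458
grip_force: 25.5
```

>>> jog_arm(
  deltas=[
    [0,0.5,0,0],
    [0,0.5,0,0],
    [0,0.5,0.5,0],
    [0,0.5,1,0],
    [0,0.5,1.5,0],
    [0,0.5,1.8,0],
    [0,0.5,1.9,0],
    [0,0.5,1.9,0],
  ],
)

```text
t: 5.8
tool_pos: [628.9, -248.8, 75.2]
eef_rot: [-3.032, 0.822, -0.0]
wrist_force: [-0.2, -0.1, -2.4]
opening: 0.458
grip_force: 25.5
```

>>> jog_arm(
  deltas=[
    [0,0,0.1,0],
    [0,0,0.15,0],
    [0,0,0.15,0],
    [0,0,0.15,0],
    [0,0,0.15,0],
    [0,0,0.15,0],
    [0,0,0.15,0],
    [0,0,0.15,0],
  ],
)

```text
t: 6.6
tool_pos: [629.2, -249.2, 74.9]
eef_rot: [3.032, -0.823, 0.002]
wrist_force: [-1.4, 0.8, 5.9]
opening: 0.459
grip_force: 26.0
```

Contact with the bench: release, then rise.

>>> jog_arm(
  deltas=[
    [0,0,0,0],
    [0,0,0,0],
    [0,0,0,0],
    [0,0,0,0],
    [0,0,0,0],
    [0,0,0,0],
    [0,0,0,0],
    [0,0,0,0],
  ],
  grip=0,
)

```text
t: 7.4
tool_pos: [628.8, -249.1, 73.8]
eef_rot: [3.032, -0.822, 0.0]
wrist_force: [-0.7, 0.0, 0.1]
opening: 1.0
grip_force: 0.0
```

>>> jog_arm(
  deltas=[
    [0,0,-1,0],
    [0,0,-4,0],
    [0,0,-8,0],
    [0,-2,-12,0],
    [0,-5,-15,0],
    [0,-8,-17,0],
    [0,-9,-17,0],
    [0,-9,-17,0],
  ],
)

```text
t: 8.2
tool_pos: [674.8, -169.1, 243.9]
eef_rot: [-3.032, 0.817, -0.0]
wrist_force: [-0.9, 0.0, -1.0]
opening: 1.001
grip_force: 0.0
```

>>> jog_arm(
  deltas=[
    [0,0,0,0],
    [0,0,0,0],
    [0,0,0,0],
    [0,0,0,0],
    [0,0,0,0],
    [0,0,0,0],
    [0,0,0,0],
    [0,0,0,0],
  ],
)

```text
t: 9.0
tool_pos: [674.3, -171.4, 243.8]
eef_rot: [3.032, -0.822, 0.0]
wrist_force: [-0.7, -0.6, 0.7]
opening: 0.998
grip_force: 0.0
```

```bash
cat > m.py <<'E'
from h import *
import sys
n=sys.argv[1];im,d,ci=snap('wrist',n);o=ctrl.get_obs();print(o['t'],o['tool_pos'],o['opening'])
R=cv2.Rodrigues(o['eef_rot'])[0];print(R.round(3))
c=load(n);P=cloud(c)
r=np.hypot(P[...,0]-561,P[...,1]+89)
m=(P[...,2]>100)&(P[...,2]<110)&(r<50);(x,y),rr=cv2.minEnclosingCircle(P[m][:,:2].astype(np.float32));r=np.hypot(P[...,0]-x,P[...,1]-y)
m=(r>38)&(r<50)&(P[...,2]>55)&(P[...,2]<92);p=P[m];a=np.degrees(np.arctan2(p[:,1]-y,p[:,0]-x))
f=(r>41)&m;k=np.polyfit(P[f][:,1],P[f][:,0],1)
print('pot',x,y,rr,'seal',m.sum(),p.mean(0),np.median(a),np.percentile(a,[3,97]),'normal',np.degrees(np.arctan2(-k[0],1)))
w=np.array([734.7,-196.3])-25*np.array([.863,-.505]);print('win',w,np.degrees(np.arctan2(w[1]-y,w[0]-x)))
m=(P[...,2]>92)&(P[...,2]<108)&(np.hypot(P[...,0]-630,P[...,1]+250)<40);p=P[m]
if len(p):print('jar',m.sum(),p.mean(0),cv2.minEnclosingCircle(p[:,:2].astype(np.float32)))
# pins
m=(P[...,2]>52)&(P[...,2]<66)&(r>60)&(r<100);nn,l,s,ce=cv2.connectedComponentsWithStats(m.astype(np.uint8))
for i in range(1,nn):
    if s[i,4]>15:print('pin',s[i,4],ce[i].round(),P[l==i].mean(0).round())
E
python3 m.py w3
python3 - <<'E'
from h import *
im=load('w3')['im'];cv2.imwrite('pics/w3v.png',cv2.resize(im[:,:,::-1],(800,600)))
E
```

```text
9.05 [ 674.31199602 -171.37985666  243.85602833] 1.000663027116073
[[ 0.863 -0.505  0.   ]
 [-0.505 -0.863 -0.   ]
 [ 0.    -0.    -1.   ]]
pot 562.6138916015625 -88.56674194335938 34.37568283081055 seal 417 [ 598.81738183 -108.36843984   78.77415515] -28.920035040582597 [-43.75654364 -12.87833999] normal -27.711487697258573
win [ 713.125 -183.675] -32.28887060255018
jar 1636 [ 632.27740952 -248.42379501   99.50468046] ((630.6401977539062, -248.7745361328125), 19.87005043029785)
pin 95 [310. 249.] [ 575. -173.   60.]
pin 94 [174. 264.] [633. -40.  59.]
pin 77 [257. 350.] [486. -57.  60.]
```

View pics/w3v.png

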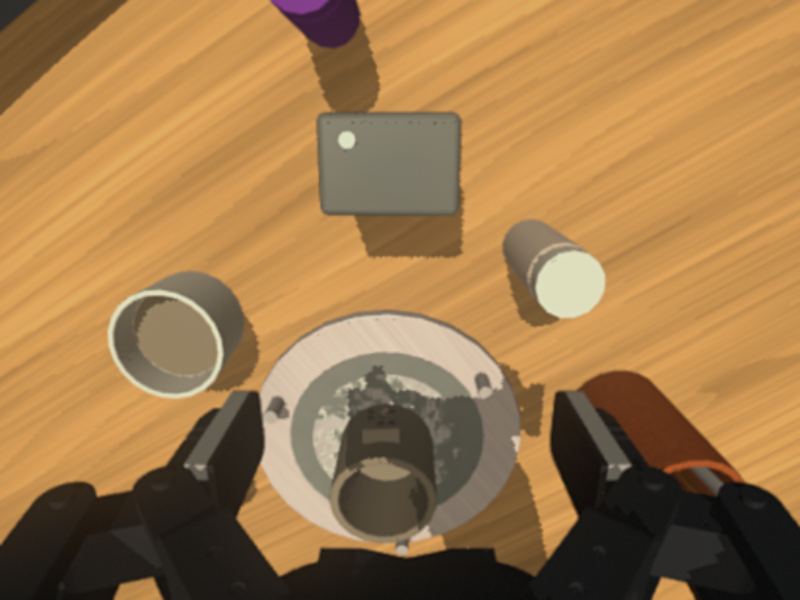

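The jar stands upright at (568,283), about 100 mm off the reader's centre line. The dotted seal at (380,413) faces the window. Three views put its normal at about −28°, against −32° to the window, so the window is about 13 mm off the seal's line (35 mm allowed). The cup is about 5 mm off the axis and untouched. Pushing a pin would add risk without need, so I'm handing in.

```bash
python3 -c "
from station import ctrl
print(ctrl.job_done())"
```

```text
the job is handed in; nothing more can be done
None
```

I moved the jar upright about 100 mm clear of the line of sight and handed the job in without turning the wheel, because the seal already measured about 4° off the window (about 13 mm, 35 mm allowed); nothing else was touched, and no verdict came back.

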